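# Screw in the flow chamber's hose elbow

## Robot

A 6-joint arm with a two-finger parallel gripper is mounted at the origin on the work surface. World frame = base frame: x ahead of the robot, y to its left, z up, the work surface at z = 0. Lengths are in m, angles in rad, forces in N, time in s.
With the tool pointing down it reaches from about 0.25 to 0.8 m from the base axis. Payload 8.5 kg.
Tool frame: the origin (TCP) lies midway between the tips of the shut fingers; the grasp point (between the pads) lies 19 mm behind it; z points along the fingers, x is the direction in which the jaws open and shut, and the axes are right-handed (so a half turn about z gives the same grasp; the last joint's range is limited). The gripper opens to 85 mm and grips with 20 to 120 N. Pads are 22 mm wide; open, the fingers measure 114 mm over their backs; the gripper's body (76 mm by 85 mm) begins 54 mm behind the grasp point. The pads swing forward as they close: fully open they stand 13 mm farther back than shut.
Start: joints at [1.201, 0.238, -0.013, 1.319, 0, 1.571], TCP at [0.19, 0.489, 0.207] pointing down, gripper open.
Joint ranges: [-2.66, 2.66], [-1.03, 1.9], [-1.14, 1.46], [-1.82, 2.27], [-1.45, 1.34], [-3.14, 3.14]. Speed limits (rad/s): [2.22, 2.22, 2.79, 3.14, 3.14, 3.14].

## Interface

Orientations are given as a unit quaternion [w, x, y, z].
In Python, from station import get_state, camera, finish_job gives the robot as it stands.
- The arm moves only by the shell command python3 -m crank 'ROWS' [FORCE]. ROWS is a JSON object of lists of equal length, an entry for each row: "travel": the shift along the tool's x, y, z in units of 50 mm (1.0 is 50 mm), a list of three; "twist": the turn, a rotation vector about the tool's x, y, z in units of 0.15 rad (1.0 is 0.15 rad), a list of three; "fingers": the closure, from 0 (fully open) to 1 (shut). A call has 1 to 10 rows; each row shifts and turns the pose as measured when the row begins, along the tool's axes as they then stand; what a row does not reach is not made up. A row lasts 1/8 s, in which the tool goes at most 62.5 mm and 10.7 degrees, less where a joint would pass 70% of its speed; a pose out of reach is approached as far as the arm can. A call with a number of a shift or a turn outside -1 to 1 is refused whole. A call with a gripper value outside its range is refused whole. The fingers move at their own pace and stop on an object; FORCE is the grip in N (left out, the last holds). Time passes only in rows, so rows that do not move let the fingers close. It gives the time, the measured TCP pose, the force and the opening at its end, in the units of the state.
- get_state(): the state, without advancing time (a new reading comes with each control period).
- camera(name): name is "scene" or "top" or "wrist"; returns a dict with "pixels" (480x640x3 uint8, red, green, blue), "fovy" (degrees; the focal length in pixels is half the picture's height over the tangent of half this angle, whatever the lens; pixels are square), "cx", "cy" (the principal point, pixels), "k1" (the pictures are not rectified: a ray, as slopes to the right and down, at radius r is drawn at 1 + k1 r^2 times it, then the intrinsics apply), "position" and "rotation" of the camera in the world; the wrist camera has in their place "tool_from_camera" (4x4, takes a point from camera to tool coordinates, whose origin is the TCP and whose axes are the tool frame's). Camera axes: x right, y down, z forward; pixel columns grow to the right and rows downward; lengths in m; the calibration is good to about 2 mm. A picture is of the moment at which its call begins: read the wrist's pose just before it. There is no depth.
- finish_job(): hands the job in, once; it reports no verdict.
The state is a dict: "time": time; "joints": joint angles; "qvel": joint speeds; "joint_torque": joint torques, N m; "tool_pos": TCP position; "ee_rot": TCP orientation; "ft_force": force on the tool from outside, world axes, zero at the start; "moment": the same for the moment, N m; "opening": finger opening in m.
Only numpy, scipy, OpenCV 4.12 (cv2) and the standard library are available. Lean on these libraries where they do the work, as an engineer would, in place of code of your own. Each camera call takes 0.05 s, during which the arm holds its last target. There are 200 camera calls.

## Task

Two flow chambers for the microscope are clamped to the bench, and the brass hose elbow of one of them is not yet screwed home: its barb does not point at the notched hose cradle on its own chamber. Screw that elbow in, clockwise seen from above; its taper thread stiffens as it goes, and when its barb points straight at the cradle it is tight: stop there and let go, without overtightening it past the cradle. Leave the other chamber's elbow, which is already done, as it is.

Things in the scene. Friction and masses are not known exactly. Their poses are not given: they have to be found in the camera images.
- chamber: Chamber to work on: black plate 165 x 90 x 10 mm, fixed. Origin on the bench under the port axis; x points from port to hose cradle, z up. Aluminium port block 60 x 60 mm, top 30 mm above bench. Cradle: aluminium U, 88 to 116 mm from the axis, 32 mm wide, 18 mm open, top 62 mm above bench. Edge clips at x = 58 mm, 21 mm high. A twin chamber stands 0.28 m or more off in y.
- elbow (a joint): Angle of the elbow to screw in, rad: 0 when its barb points at the cradle, negative before; grows as it turns clockwise seen from above. Starts at -1.4 to -0.9. Taper thread: it resists with about 0.3 N m at -1.4, rising evenly to 0.55 N m at 0. Stays where left, sinks 1.3 mm per rad. Nothing stops it at 0: it can be overtightened.
- elbow_grip (a point): Grip point of that elbow: on its turning axis, 60 to 62 mm above bench, 14 mm below its top. x points along the barb, z up. Brass upright of 20 x 20 mm section on a round collar (26 mm across, top 21 mm below this point); level barb at this height, 14 mm thick, reaching 54 mm from the axis. Grip from above on the flats left and right of the barb (20 mm apart in y).
- other_elbow (a joint): Angle in rad of the finished elbow on the other chamber, measured the same way: it is near 0 and must stay as it is.

How it is judged:
By the outcome, as a careful person would: the job done as asked, in the order asked, and still so for the second after the job is handed in, with the robot touching nothing.
It also fails if it takes over 32 s, if anything falls off the work surface, if the arm or the gripper's body presses on something with over 40 N, if the wrist force passes 120 N, or if a joint passes its speed limit or range.

## Working session

There is one attempt and no reset: what is moved stays moved. The work goes in short steps, Python scripts to look and compute and a shell command to move; the robot and the scene stay as the last step left them, time stands still between calls to the robot, and variables do not carry over. Pictures are saved under pics/ and viewed, about 8 in all and at most 12, crops included, and the job is handed in when it is done.

```bash
mkdir -p pics; ls; python3 - <<'E'
from station import get_state,camera
import cv2,json,numpy as np
print(get_state())
for n in("top","scene"):
    c=camera(n);cv2.imwrite(f"pics/{n}0.png",c["pixels"][:,:,::-1])
    print(n,{k:(np.round(v,4).tolist() if not np.isscalar(v) else v) for k,v in c.items() if k!="pixels"})
    np.savez(f"{n}0.npz",**c)
E
```

```text
pics
{'time': 0.0, 'joints': array([ 1.20101805e+00,  2.38788355e-01, -1.42636977e-02,  1.31921220e+00,
        1.11974967e-05,  1.57082106e+00]), 'qvel': array([-0.00036653, -0.00085684, -0.0024172 ,  0.00095895, -0.00018591,
        0.00066998]), 'joint_torque': array([ 1.94496715e-03, -5.38782406e+01,  3.46443164e+01,  1.82514894e-02,
        2.60464230e-04, -8.99832997e-06]), 'tool_pos': array([0.18956935, 0.48908505, 0.20657001]), 'ee_rot': array([ 4.10123000e-04,  8.25054858e-01,  5.65052158e-01, -6.08712940e-04]), 'ft_force': array([-0.14207464,  0.36898879,  0.32154943]), 'moment': array([ 0.01715305, -0.05873432, -0.02094267]), 'opening': 0.085026089623765}
top {'fovy': 47.27055254538468, 'cx': 317.52627610809895, 'cy': 252.8420620416369, 'k1': -0.03867356232800738, 'position': [0.351, 0.0102, 0.9712], 'rotation': [0.0527, -0.6952, 0.7132, -0.0725]}
scene {'fovy': 44.91569103180368, 'cx': 317.4288675499464, 'cy': 239.4638597664671, 'k1': -0.09135920419113026, 'position': [1.0659, 0.2752, 0.5384], 'rotation': [-0.22, 0.4799, 0.7642, -0.3706]}
```

View pics/top0.png

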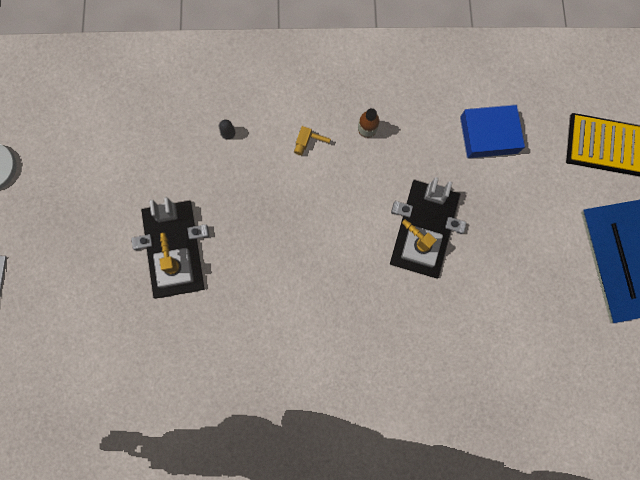

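View pics/scene0.png

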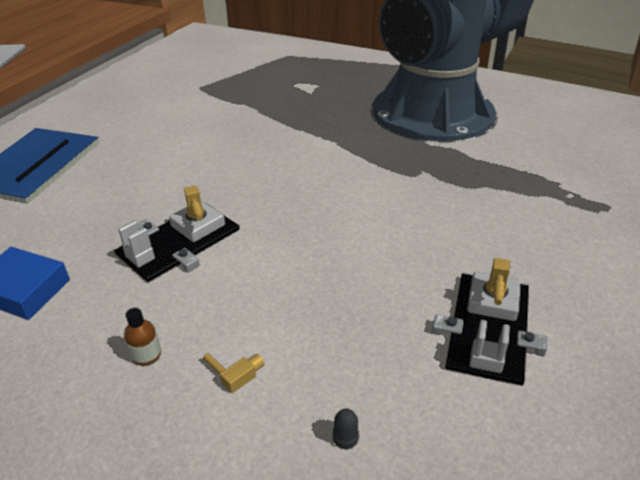

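The top view shows the left chamber's elbow aligned, from about (167,265) towards its cradle at (163,208). The right chamber is the one to work on: its axis is near (425,243), its barb points to (404,222) and its cradle is near (438,190).

```bash
cat > h.py <<'E'
import numpy as np,cv2
from scipy.spatial.transform import Rotation as R
def campose(c,st=None):
    if "position" in c:
        r=np.array(c["rotation"]); M=r if r.shape==(3,3) else R.from_quat(r,scalar_first=True).as_matrix()
        return M,np.array(c["position"])
    T=np.array(c["tool_from_camera"]); W=R.from_quat(st["ee_rot"],scalar_first=True).as_matrix()
    return W@T[:3,:3], W@T[:3,3]+st["tool_pos"]
def f(c): return 240/np.tan(np.radians(float(c["fovy"]))/2)
def px2w(c,uv,z,st=None):
    M,p=campose(c,st); uv=np.atleast_2d(uv).astype(float)
    d=(uv-[float(c["cx"]),float(c["cy"])])/f(c); s=d.copy()
    for _ in range(20): s=d/(1+float(c["k1"])*(s**2).sum(1,keepdims=True))
    ray=np.c_[s,np.ones(len(s))]@M.T
    return p+ray*((z-p[2])/ray[:,2])[:,None]
def w2px(c,P,st=None):
    M,p=campose(c,st); q=(np.atleast_2d(P)-p)@M; s=q[:,:2]/q[:,2:]
    return s*(1+float(c["k1"])*(s**2).sum(1,keepdims=True))*f(c)+[float(c["cx"]),float(c["cy"])]
E
python3 - <<'E'
from h import *
c=np.load("top0.npz")
# plate centre guess & cradle etc
for n,uv,z in(("plate TL",(414,181),.01),("TR",(461,192),.01),("BR",(439,277),.01),("BL",(391,264),.01),("elbow top",(427,241),.075),("barb tip",(404,222),.061),("cradle",(438,185),.062)): print(n,px2w(c,uv,z).round(4))
im=c["pixels"][165:290,370:490,::-1]; cv2.imwrite("pics/crop.png",cv2.resize(im,None,fx=4.8,fy=4.8,interpolation=cv2.INTER_CUBIC))
E
```

```text
plate TL [[ 0.6527 -0.2002  0.01  ]]
TR [[ 0.6302 -0.2859  0.01  ]]
BR [[ 0.4741 -0.2344  0.01  ]]
BL [[ 0.4996 -0.1497  0.01  ]]
elbow top [[ 0.5272 -0.2016  0.075 ]]
barb tip [[ 0.564  -0.1673  0.061 ]]
cradle [[ 0.6284 -0.2304  0.062 ]]
```

View pics/crop.png

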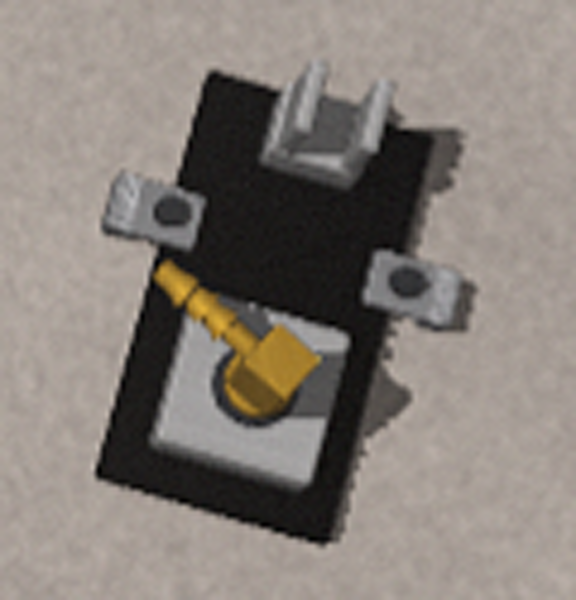

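The crop agrees: elbow top centre near (428,240), barb pointing upper left, about 61° short of the cradle. I'll head towards it at height first.

```bash
python3 -m crank '{"travel":[[-0.82,0.88,0],[-0.82,0.88,0],[-0.82,0.88,0],[-0.82,0.88,0],[-0.82,0.88,0],[-0.82,0.88,0],[-0.82,0.88,0],[-0.82,0.88,0],[-0.82,0.88,0],[-0.82,0.88,0]],"twist":[[0,0,0],[0,0,0],[0,0,0],[0,0,0],[0,0,0],[0,0,0],[0,0,0],[0,0,0],[0,0,0],[0,0,0]],"fingers":[0,0,0,0,0,0,0,0,0,0]}' 60
cat > go.py <<'E'
import sys; from h import *; from station import get_state
# go.py x y z jawdeg -> remaining shift in tool units, twist units
s=get_state(); W=R.from_quat(s["ee_rot"],scalar_first=True).as_matrix()
x,y,z,j=map(float,sys.argv[1:5]); j=np.radians(j)
X=np.array([np.cos(j),np.sin(j),0]);Z=np.array([0,0,-1.]);G=np.c_[X,np.cross(Z,X),Z]
print("t",s["time"],"pos",s["tool_pos"].round(4),"jaw",np.degrees(np.arctan2(W[1,0],W[0,0])).round(2),"q",s["joints"].round(3),"F",s["ft_force"].round(1),"M",s["moment"].round(2),"op",s["opening"].round(4))
print("shift",(W.T@(np.array([x,y,z])-s["tool_pos"])/.05).round(3),"twist",(R.from_matrix(W.T@G).as_rotvec()/.15).round(3))
E
python3 go.py .527 -.2015 .2 133
```

```text
time: 1.35
tool_pos: [0.458, -0.0651, 0.2055]
ee_rot: [0.001, 0.823, 0.568, -0.0]
ft_force: [0.7, 1.0, -1.0]
opening: 0.0857Traceback (most recent call last):
  File "go.py", line 6, in <module>
    print("t",s["time"],"pos",s["tool_pos"].round(4),"jaw",np.degrees(np.arctan2(W[1,0],W[0,0])).round(2),"q",s["joints"].round(3),"F",s["ft_force"].round(1),"M",s["moment"].round(2),"op",s["opening"].round(4))
                                                                                                                                                                                            ^^^^^^^^^^^^^^^^^^
AttributeError: 'float' object has no attribute 'round'
```

```bash
sed -i 's/s\["opening"\].round(4)/round(s["opening"],4)/' go.py
python3 -m crank '{"travel":[[-0.68,0.75,0],[-0.68,0.75,0],[-0.68,0.75,0],[0,0,0],[0,0,0],[0,0,0],[0,0,0],[0,0,0],[0,0,0],[0,0,0]],"twist":[[0,0,0],[0,0,0],[0,0,0],[0,0,-1],[0,0,-1],[0,0,-1],[0,0,-1],[0,0,-1],[0,0,-1],[0,0,-1]],"fingers":[0,0,0,0,0,0,0,0,0,0]}'
python3 go.py .527 -.2015 .2 133
python3 - <<'E'
from station import get_state,camera
from h import *
import pickle
s=get_state();c=camera("wrist");pickle.dump((s,c),open("w1.pkl","wb"));cv2.imwrite("pics/w1.png",c["pixels"][:,:,::-1]); print(c["tool_from_camera"],c["fovy"],c["k1"])
print(w2px(c,[[.527,-.2015,.075],[.62,-.232,.06]],s))
E
```

```text
time: 2.6
tool_pos: [0.5277, -0.2104, 0.2]
ee_rot: [-0.004, 0.415, 0.91, -0.001]
ft_force: [0.0, 0.3, 0.0]
opening: 0.0854
t 2.6 pos [ 0.5277 -0.2104  0.2   ] jaw 130.91 q [-0.378  0.321  0.084  1.342 -0.002 -1.092] F [0.  0.3 0. ] M [0.01 0.01 0.05] op 0.0854
shift [0.144 0.107 0.   ] twist [-0.034 -0.04  -0.243]
[[ 9.99999838e-01 -5.35580131e-04 -1.92274926e-04  5.59994845e-04]
 [ 5.68850064e-04  9.49771593e-01  3.12943441e-01 -7.95800041e-02]
 [ 1.50109742e-05 -3.12943499e-01  9.49771744e-01 -1.66800449e-01]
 [ 0.00000000e+00  0.00000000e+00  0.00000000e+00  1.00000000e+00]] 58.296526422072866 -0.0003882939510111623
[[324.10941266 229.55014964]
 [214.88491905 286.89860801]]
```

View pics/w1.png

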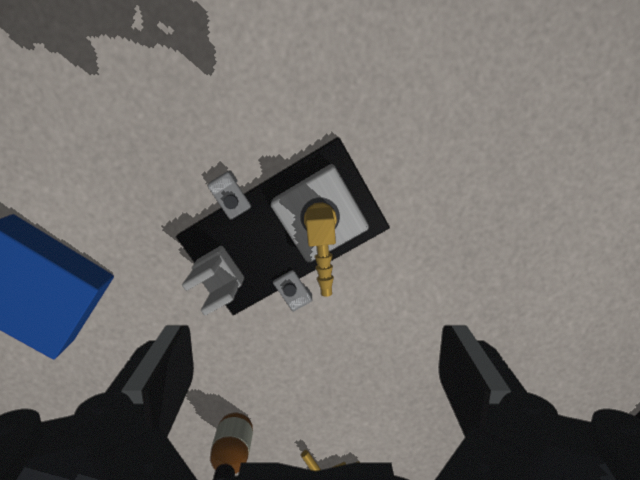

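The wrist view shows the elbow top near (321,232), barb tip (326,296), block around (319,213) and cradle near (213,280). I'll zoom in for corner readings.

```bash
python3 - <<'E'
import cv2
im=cv2.imread("pics/w1.png")[130:320,160:400]; cv2.imwrite("pics/w1c.png",cv2.resize(im,None,fx=3.125,fy=3.125,interpolation=cv2.INTER_CUBIC))
E
```

```text
(no output)
```

View pics/w1c.png

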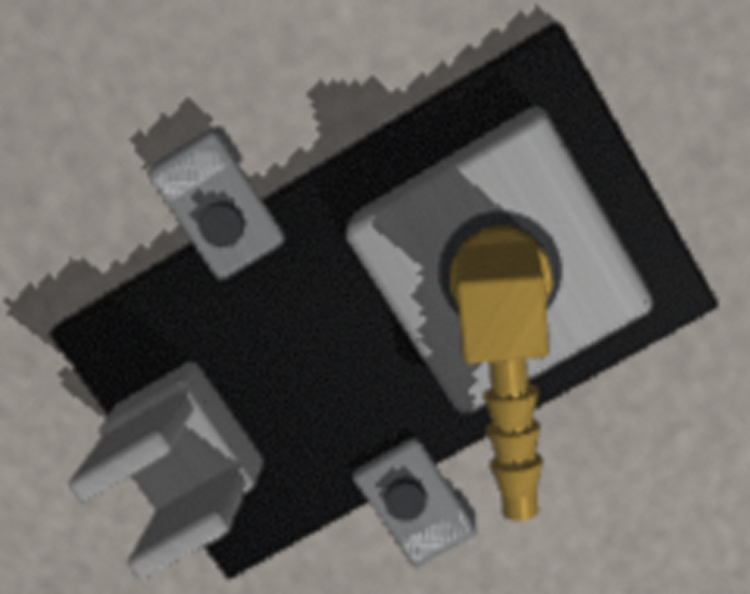

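```bash
cat > fit.py <<'E'
from h import *; import pickle
from scipy.optimize import least_squares
s,w=pickle.load(open("w1.pkl","rb")); t=np.load("top0.npz")
wp=lambda a:np.array(a)/3.125+[160,130]; tp=lambda a:np.array(a)/4.8+[370,165]
# order: rear-left, rear-right, front-right, front-left (left=+y of chamber)
WP=wp([(717,303),(562,25),(52,330),(230,578)]); TP=tp([(97,476),(328,543),(433,130),(210,72)])
WB=wp([(650,300),(543,108),(347,230),(465,412)]); TB=tp([(150,445),(308,492),(352,325),(195,282)])
WE=wp([(505.5,320)]);TE=tp([(280,363)]); WT=wp([(520,515)]);TT=tp([(165,272)])
def pts(p):
    x,y,a,x0,e=p; M=np.array([[np.cos(a),-np.sin(a)],[np.sin(a),np.cos(a)]])
    def g(l,z): l=np.atleast_2d(l)@M.T+[x,y]; return np.c_[l,np.full(len(l),z)]
    pl=g([(x0,45),(x0,-45),(x0+.165*1e3,-45),(x0+165,45)] and np.array([(x0,.045),(x0,-.045),(x0+.165,-.045),(x0+.165,.045)]),.01)
    bl=g(np.array([(-.03,.03),(-.03,-.03),(.03,-.03),(.03,.03)]),.03)
    return pl,bl,g((0,0),.0757),g((.054*np.cos(e),-.054*np.sin(e)),.062)
def res(p,cams):
    r=[]
    for k in cams:
        c,st,o=((w,s,(WP,WB,WE,WT)),(t,None,(TP,TB,TE,TT)))[k]
        for P,q in zip(pts(p),o): r.append(((w2px(c,P,st)-q)).ravel())
    return np.concatenate(r)
for cams in((0,),(1,),(0,1)):
    f_=least_squares(res,[.527,-.2,-.31,-.05,-1.06],args=(cams,),loss="soft_l1")
    p=f_.x; print(cams,p.round(4),"yaw",np.degrees(p[2]).round(2),"barb",np.degrees(p[2]-p[4]).round(2)); print(res(p,cams).reshape(-1,2).round(1).tolist())
E
python3 fit.py
```

```text
(0,) [ 0.5292 -0.2018 -0.3181 -0.0452 -1.1063] yaw -18.23 barb 45.16
[[2.5, 0.4], [0.2, -2.7], [-1.8, 0.4], [-0.1, 1.2], [3.1, 2.1], [0.4, -0.2], [-1.8, -0.3], [-0.7, 1.8], [0.0, -0.6], [-0.1, -1.3]]
(1,) [ 0.5274 -0.2041 -0.3154 -0.0438 -1.0916] yaw -18.07 barb 44.48
[[-0.3, -0.2], [0.1, 0.2], [0.1, 0.7], [-0.6, -1.0], [0.7, -0.5], [0.7, -0.6], [-0.1, 2.1], [-0.0, 1.4], [0.2, 0.1], [-1.0, -0.9]]
(0, 1) [ 0.5288 -0.2024 -0.3169 -0.045  -1.1079] yaw -18.16 barb 45.32
[[2.1, -0.3], [-0.4, -3.4], [-2.3, 0.0], [-0.4, 0.7], [3.0, 1.2], [0.1, -1.0], [-2.1, -1.0], [-0.8, 1.1], [-0.2, -1.5], [-0.1, -2.1], [-1.5, -0.4], [-1.1, 0.1], [-0.9, 0.7], [-1.6, -1.1], [-0.3, -1.3], [-0.3, -1.4], [-1.1, 1.3], [-1.0, 0.7], [-0.9, -0.7], [-2.3, -1.4]]
```

```bash
python3 go.py .5285 -.2023 .12 135
```

```text
t 2.65 pos [ 0.5276 -0.2105  0.2   ] jaw 131.32 q [-0.378  0.321  0.084  1.342 -0.002 -1.1  ] F [-0.3 -0.2  0.2] M [-0.01  0.03 -0.02] op 0.0858
shift [0.102 0.129 1.6  ] twist [-0.033 -0.041 -0.428]
```

```bash
python3 -m crank '{"travel":[[0.1,0.13,0],[0,0,0.8],[0,0,0.8]],"twist":[[-0.03,-0.04,-0.43],[0,0,0],[0,0,0]],"fingers":[0,0.3,0.4]}'; python3 go.py .5285 -.2023 .045 135
```

```text
time: 3.02
tool_pos: [0.5311, -0.203, 0.1203]
ee_rot: [0.002, 0.385, 0.923, -0.0]
ft_force: [-0.1, -0.4, -0.1]
opening: 0.0523
t 3.025 pos [ 0.5311 -0.203   0.1203] jaw 134.73 q [-0.365  0.349 -0.082  1.135 -0.    -1.145] F [-0.1 -0.4 -0.1] M [-0.02  0.02 -0.03] op 0.0523
shift [ 0.053 -0.03   1.506] twist [ 0.012  0.031 -0.032]
```

```bash
python3 -m crank '{"travel":[[0.05,-0.03,0.5],[0,0,0.5],[0,0,0.4],[0,0,0.1]],"twist":[[0,0.03,-0.03],[0,0,0],[0,0,0],[0,0,0]],"fingers":[0.4,0.4,0.4,0.4]}'; python3 go.py .5285 -.2023 .045 135
python3 - <<'E'
from station import get_state,camera
from h import *
import pickle
s=get_state();c=camera("wrist");pickle.dump((s,c),open("w2.pkl","wb"));cv2.imwrite("pics/w2.png",c["pixels"][:,:,::-1])
E
```

```text
time: 3.52
tool_pos: [0.5255, -0.201, 0.0393]
ee_rot: [-0.003, 0.387, 0.922, 0.001]
ft_force: [-1.0, 0.3, 0.8]
opening: 0.0512
t 3.525 pos [ 0.5255 -0.201   0.0393] jaw 134.41 q [-0.366  0.411 -0.211  0.954  0.002 -1.141] F [-1.   0.3  0.8] M [ 0.01  0.02 -0.02] op 0.0512
shift [-0.061  0.024 -0.113] twist [-0.006 -0.04  -0.069]
```

View pics/w2.png

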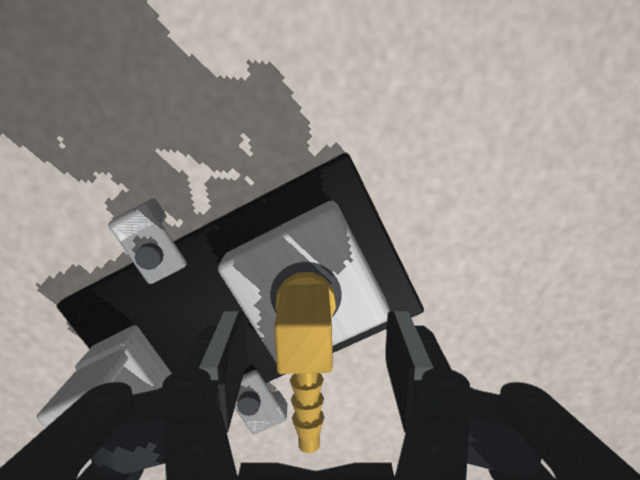

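The wrist view has the elbow upright at about column 304, between pads at columns 237 and 390. It sits 3 mm off centre, which matches the computed shift, and the barb is parallel to the pads. I'll correct that and close.

```bash
python3 -m crank '{"travel":[[-0.06,0.02,-0.11],[0,0,0],[0,0,0],[0,0,0],[0,0,0]],"twist":[[0,-0.04,-0.07],[0,0,0],[0,0,0],[0,0,0],[0,0,0]],"fingers":[0.4,0.9,0.9,0.9,0.9]}' 60; python3 go.py .5285 -.2023 .045 135
```

```text
time: 4.2
tool_pos: [0.5299, -0.2031, 0.0476]
ee_rot: [0.002, 0.383, 0.924, -0.0]
ft_force: [0.1, -0.9, -3.1]
opening: 0.0176
t 4.2 pos [ 0.5299 -0.2031  0.0476] jaw 134.99 q [-3.650e-01  4.050e-01 -1.980e-01  9.650e-01 -1.000e-03 -1.151e+00] F [ 0.1 -0.9 -3.1] M [-0.01 -0.08  0.1 ] op 0.0176
shift [ 0.031 -0.008  0.052] twist [ 0.002  0.023 -0.001]
```

```bash
python3 -m crank '{"travel":[[0,0,0],[0,0,0],[0,0,0.004],[0,0,0.004],[0,0,0.004]],"twist":[[0,0,0],[0,0,0],[0,0,0.5],[0,0,0.6],[0,0,0.6]],"fingers":[0.9,0.9,0.9,0.9,0.9]}' 110; python3 go.py .5299 -.2031 .047 71.8
```

```text
time: 4.82
tool_pos: [0.5299, -0.2031, 0.0475]
ee_rot: [0.002, 0.5, 0.866, -0.0]
ft_force: [-0.2, -0.4, 0.2]
opening: 0.0151
t 4.825 pos [ 0.5299 -0.2031  0.0475] jaw 120.04 q [-0.365  0.404 -0.199  0.964 -0.001 -0.89 ] F [-0.2 -0.4  0.2] M [-0.02  0.17  0.41] op 0.0151
shift [ 0.   -0.    0.01] twist [0.019 0.02  5.613]
```

The moment about z is 0.41 N m, so the elbow is turning with the thread. I'll continue and stop short of the end to look.

```bash
python3 -m crank '{"travel":[[0,0,0.004],[0,0,0.004],[0,0,0.004],[0,0,0.004],[0,0,0.004],[0,0,0.004],[0,0,0]],"twist":[[0,0,0.7],[0,0,0.7],[0,0,0.7],[0,0,0.7],[0,0,0.7],[0,0,0.6],[0,0,0]],"fingers":[0.9,0.9,0.9,0.9,0.9,0.9,0.9]}'; python3 go.py .5299 -.2031 .046 71.8
python3 - <<'E'
from station import get_state,camera
from h import *
import pickle
s=get_state();c=camera("wrist");t=camera("top");pickle.dump((s,c,t),open("w3.pkl","wb"))
a=c["pixels"][100:480,100:540,::-1]; b=cv2.resize(t["pixels"][165:290,370:490,::-1],(360,380),interpolation=cv2.INTER_CUBIC)
cv2.imwrite("pics/w3.png",np.hstack([a,b]))
E
```

```text
time: 5.7
tool_pos: [0.5299, -0.2031, 0.0467]
ee_rot: [0.002, 0.744, 0.668, -0.0]
ft_force: [-0.1, -0.6, -0.7]
opening: 0.0147
t 5.7 pos [ 0.5299 -0.2031  0.0467] jaw 83.85 q [-0.365  0.405 -0.2    0.962 -0.002 -0.258] F [-0.1 -0.6 -0.7] M [-0.03  0.08  0.29] op 0.0147
shift [ 0.    -0.001  0.013] twist [0.024 0.018 1.403]
```

View pics/w3.png

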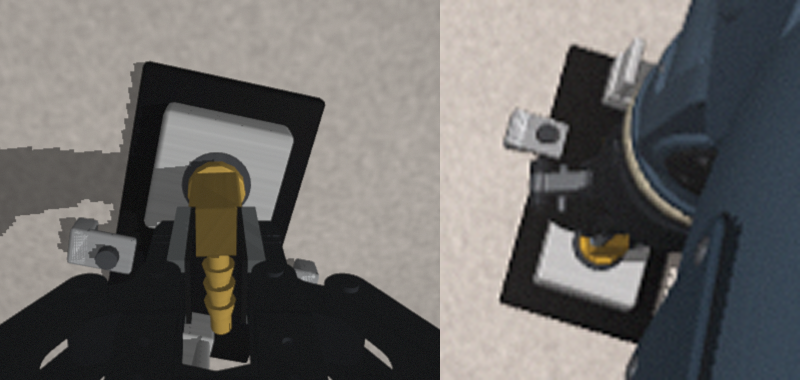

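The barb is between the pads and turned with the gripper, but it seems to lag a few degrees: it runs from (216,255) to (222,330), tilted counterclockwise. I'll measure barb and plate angles from the same wrist picture.

```bash
cat > ang.py <<'E'
import sys,pickle; from h import *
def line(c,st,pix,z):
    P=px2w(c,pix,z,st)[:,:2]; vx,vy,_,_=cv2.fitLine(P.astype(np.float32),cv2.DIST_HUBER,0,1e-4,1e-4).ravel(); return np.degrees(np.arctan2(vy,vx))
def barb(c,st,axis,z,rmin=.016,rmax=.052):
    hsv=cv2.cvtColor(c["pixels"],cv2.COLOR_RGB2HSV); m=cv2.inRange(hsv,(12,110,60),(32,255,255))
    v,u=np.nonzero(m); P=px2w(c,np.c_[u,v],z,st)[:,:2]; d=P-axis; r=np.hypot(*d.T); k=(r>rmin)&(r<rmax)
    # centreline: mean by radius bins then line fit
    uu=np.c_[u,v][k]; dd=d[k]; a=dd.mean(0); a/=np.linalg.norm(a); n=np.array([-a[1],a[0]]); s=dd@a; q=dd@n
    b=np.round(s/.002); B=[x for x in np.unique(b) if (b==x).sum()>5]
    S=[s[b==x].mean() for x in B]; Q=[(q[b==x].min()+q[b==x].max())/2 for x in B]
    p=np.polyfit(S,Q,1); return np.degrees(np.arctan2(a[1],a[0])+np.arctan(p[0])),np.degrees(np.arctan2(a[1],a[0])),p[1]*1e3,len(B)
E
python3 - <<'E'
from ang import *
s,c=pickle.load(open("w1.pkl","rb")); ax=np.array([.529,-.2025])
print("w1",barb(c,s,ax,.061,.018)); print("plate w1",line(c,s,np.array([(230,578),(717,303)])/3.125+[160,130],.01),line(c,s,np.array([(52,330),(562,25)])/3.125+[160,130],.01),line(c,s,np.array([(717,303),(562,25)])/3.125+[160,130],.01)-90)
s,c=pickle.load(open("w2.pkl","rb")); print("w2",barb(c,s,ax,.061,.018)); print("rear",line(c,s,[(422,311),(347,154)],.01),"side",line(c,s,[(347,154),(58,301)],.01))
s,c,t=pickle.load(open("w3.pkl","rb")); print("w3",barb(c,s,ax,.060,.018)); print("rear",line(c,s,[(249,163),(424,200)],.01),"right side",line(c,s,[(424,200),(396,300)],.01))
print(px2w(c,[(316,335)],.045,s))
g=cv2.cvtColor(c["pixels"],cv2.COLOR_RGB2GRAY)
E
```

```text
w1 (np.float64(45.62051937761391), np.float64(45.34033333607733), np.float64(-0.14043537644606177), 18)
plate w1 -18.05279 -18.686987 -18.584137
w2 (np.float64(45.675460609017804), np.float64(44.527710434149064), np.float64(-0.7469448726082669), 24)
rear 71.29409 side -18.78881
w3 (np.float64(-4.1252890633499115), np.float64(-2.625860076148507), np.float64(0.511356269400428), 23)
rear 71.88373 right side -17.209732
[[ 0.54782867 -0.20402777  0.045     ]]
```

```bash
python3 -m crank '{"travel":[[0,0,0.004],[0,0,0.004],[0,0,0.004],[0,0,0]],"twist":[[0,0,0.5],[0,0,0.5],[0,0,0.45],[0,0,0]],"fingers":[0.9,0.9,0.9,0.9]}'; python3 go.py .5299 -.2031 .046 71.5
python3 - <<'E'
from ang import *
from station import get_state,camera
s=get_state();c=camera("wrist");pickle.dump((s,c),open("w4.pkl","wb"));cv2.imwrite("pics/w4.png",c["pixels"][:,:,::-1])
for ax in((.529,-.2025),(.5295,-.203)):print(barb(c,s,np.array(ax),.060,.018))
E
```

```text
time: 6.3
tool_pos: [0.5299, -0.2032, 0.0464]
ee_rot: [0.002, 0.811, 0.585, 0.0]
ft_force: [-0.5, -0.3, -0.1]
opening: 0.0153
t 6.3 pos [ 0.5299 -0.2032  0.0464] jaw 71.6 q [-0.365  0.405 -0.201  0.961 -0.002 -0.044] F [-0.5 -0.3 -0.1] M [0.03 0.2  0.41] op 0.0153
shift [ 0.001 -0.001  0.008] twist [0.027 0.016 0.012]
(np.float64(-17.730793965367646), np.float64(-14.057351547208123), np.float64(1.6979232619373898), 24)
(np.float64(-17.572366676377758), np.float64(-12.793858182762099), np.float64(1.994103559430676), 24)
```

View pics/w4.png

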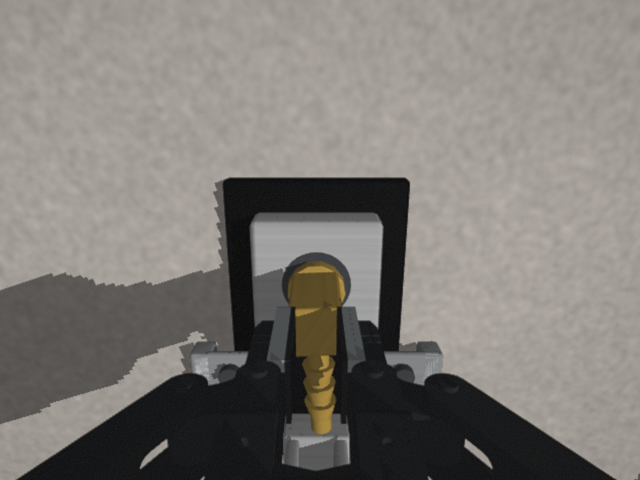

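```bash
python3 - <<'E'
import cv2
im=cv2.imread("pics/w4.png")[170:475,210:420]; im=cv2.convertScaleAbs(im,alpha=1.5,beta=20)
a=cv2.resize(im[80:],None,fx=2.6,fy=2.6,interpolation=cv2.INTER_CUBIC)[:590]; cv2.imwrite("pics/w4c.png",a); print(a.shape)
E
```

```text
(585, 546, 3)
```

View pics/w4c.png

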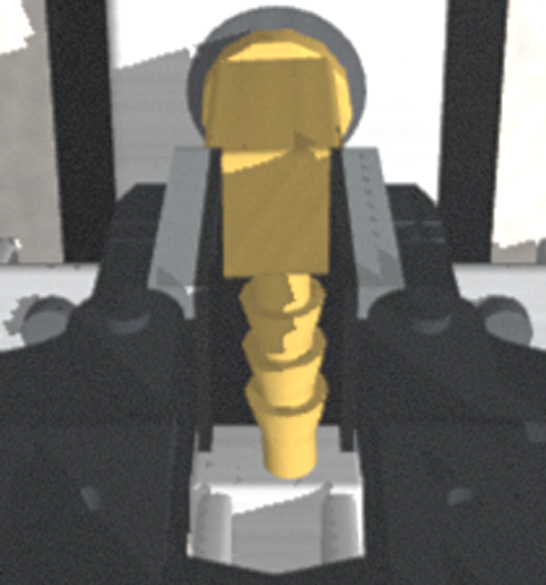

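The crop shows the chamber midline (block, collar, cradle opening) at column ~277 and the barb tip at ~291, so the barb is still 2–3° short. I'll add a small turn, then release and rise for a clear look.

```bash
python3 -m crank '{"travel":[[0,0,0],[0,0,0],[0,0,0],[0,0,0],[0,0,0]],"twist":[[0,0,0.25],[0,0,0],[0,0,0],[0,0,0],[0,0,0]],"fingers":[0.9,0.9,0.3,0.3,0.3]}'; python3 go.py .5299 -.2031 .046 71.5
python3 -m crank '{"travel":[[0,0,-0.5],[0,0,-0.8],[0,0,-0.8],[0,0,0]],"twist":[[0,0,0],[0,0,0],[0,0,0],[0,0,0]],"fingers":[0.3,0.2,0,0]}'
python3 - <<'E'
from ang import *
from station import get_state,camera
s=get_state();c=camera("wrist");pickle.dump((s,c),open("w5.pkl","wb"));cv2.imwrite("pics/w5.png",c["pixels"][:,:,::-1])
print(s["tool_pos"]); ax=np.array([.5295,-.2028]); print(barb(c,s,ax,.060,.018))
u,v=w2px(c,[[.555,-.21,.05]],s)[0].astype(int); print(u,v)
u0,v0=max(u-125,0),min(max(v-95,0),290); a=c["pixels"][v0:v0+190,u0:u0+250,::-1]; print(u0,v0)
cv2.imwrite("pics/w5c.png",cv2.resize(a,None,fx=3,fy=3,interpolation=cv2.INTER_CUBIC))
E
```

```text
time: 6.98
tool_pos: [0.5302, -0.2032, 0.0464]
ee_rot: [0.002, 0.822, 0.57, 0.0]
ft_force: [-0.6, -0.7, 0.6]
opening: 0.0596
t 6.975 pos [ 0.5302 -0.2032  0.0464] jaw 69.49 q [-0.365  0.405 -0.2    0.96  -0.002 -0.007] F [-0.6 -0.7  0.6] M [ 0.06 -0.03  0.06] op 0.0596
shift [ 0.    -0.007  0.007] twist [ 0.03   0.014 -0.233]
time: 7.48
tool_pos: [0.5298, -0.2029, 0.1543]
ee_rot: [0.002, 0.822, 0.57, 0.0]
ft_force: [0.2, 0.4, -0.1]
opening: 0.0853
[ 0.52984842 -0.20290228  0.15425527]
(np.float64(-18.218935624677787), np.float64(-16.254878368566143), np.float64(1.127292983798093), 19)
317 267
192 172
```

View pics/w5c.png

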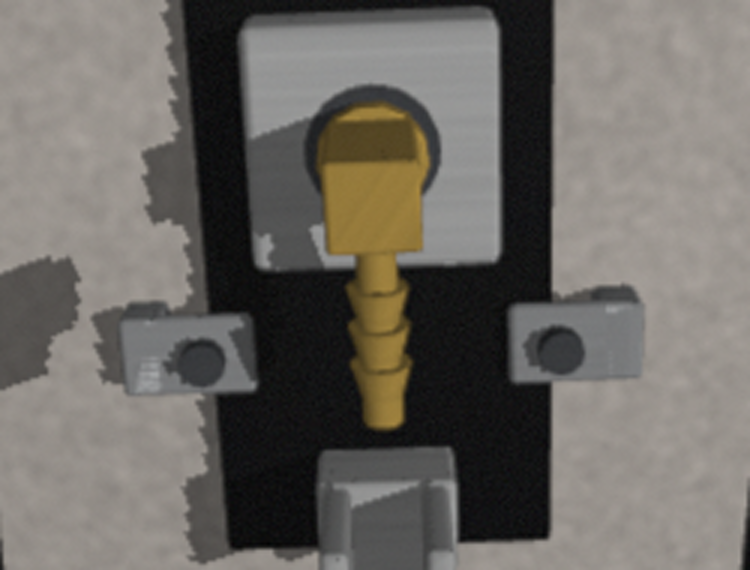

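The clear view shows the barb running from (376,262) to its tip at (384,425). Extended, it meets the cradle opening's centre at about (388,480), and its slope matches the plate midline. I'll check that numerically, and check the other elbow before and after in the top view.

```bash
python3 - <<'E'
from ang import *
from station import camera
s,c=pickle.load(open("w5.pkl","rb")); q=lambda a:np.array(a)/3+[192,172]
for n,p,z in(("barb",[(376.5,262),(384,425)],.060),("plateL",[(183,0),(230,545)],.01),("plateR",[(552,0),(550,540)],.01),("blockL",[(240,40),(254,262)],.03),("blockR",[(499,30),(500,255)],.03)): print(n,line(c,s,q(p),z))
P=np.vstack([px2w(c,q([(x,y)]),z,s) for x,y,z in((373,147,.04),(373.5,208,.0742),(383.5,425,.058),(388.5,485,.062))])[:,:2]
for a,b,n in((0,2,"collar->tip"),(1,2,"top->tip"),(0,3,"collar->cradle"),(1,3,"top->cradle")): d=P[b]-P[a];print(n,np.degrees(np.arctan2(d[1],d[0])).round(2),np.hypot(*d).round(4))
t0=np.load("top0.npz");t=camera("top"); d=cv2.absdiff(t0["pixels"],t["pixels"])[190:310,120:220]; print("other chamber diff max/mean",d.max(),d.mean())
ax=px2w(t,[(168,264)],.075)[0,:2]
for k in(t0,t): print("other barb",barb(k,None,ax,.061,.018,.05)[0])
cv2.imwrite("pics/other.png",t["pixels"][190:310,120:220,::-1])
E
```

```text
barb -18.0122
plateL -18.255142
plateR -18.226154
blockL -18.817644
blockR -18.505873
collar->tip -18.27 0.0604
top->tip -18.25 0.0572
collar->cradle -17.78 0.0735
top->cradle -17.74 0.0703
other chamber diff max/mean 39 22.803444444444445
other barb 12.34984310584731
other barb 11.424948180074182
```

```bash
python3 -c "
from station import finish_job,get_state
print(finish_job(), get_state()['time'])"
```

```text
the job is handed in; nothing more can be done
the job is handed in; nothing more can be done
```

I screwed in the elbow on the right-hand chamber (the one at negative y). It turned about 64° clockwise until its barb pointed at the cradle. I then let go, raised the gripper clear and handed the job in at about 7.5 s.

- **Alignment:** after release, the wrist picture put the barb at -18.0 to -18.3° in the world frame. The chamber's plate and block edges lie at -18.2 to -18.8°. A rougher line from the axis to the cradle centre gave about -17.8°, on the other side. So the barb is aligned within about half a degree, and the checks disagree by about that much.
- **Slip:** the elbow lagged the gripper by 1.5–3° while turning, so I judged the end point from the pictures, not from the gripper's angle.
- **Forces:** in the readings between moves, the force was at most about 3 N and the moment about the thread at most 0.41 N m. The finger opening read about 15 mm on the 20 mm flats, and I did not find out why.
- **Other elbow:** the arm never went near it. The before and after barb readings from the top camera were 12.3° and 11.4°. The plain picture comparison did not help: the whole patch had changed brightness, probably from the arm's shadow. I did not look at that elbow again in a picture.

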